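# Pin the hinge of a split clamp at the inspection desk

## Task

Join the two halves of the split clamp: take the steel pin with the blue knob from the wooden rack, push it down through both hinge knuckles, which the fixture holds in line, and keep it in hand until its collar is down on the top knuckle, then let go. The pins with the red and yellow knobs are too short: leave them standing in the rack.

Things in the scene. Friction and masses are not known exactly. Their poses are not given: they have to be found in the camera images.
- blue_pin: Pin to use, loose, 120 g, upright in a socket of the rack. Steel shank 16 mm wide, 52 long, foot rounded off to 8 mm; collar 40 wide, 5 thick; on it the blue knob to grip, 26 wide, 40 tall. Origin: on the axis at the collar's underside, 52 mm above the foot, 45 below the knob's top. z up the pin; at the start x is across the rack (most finger room), y along the row.
- red_pin: Wrong pin, too short: red knob, steel shank of 30 mm, otherwise like the blue one; origin at its collar's underside. The fixed dark wooden rack is 80 x 270 mm and 28 high with three sockets in a row 90 mm apart, 20 deep; which pin stands in which varies.
- yellow_pin: Wrong pin, also too short: yellow knob, brass shank of 40 mm, otherwise like the blue one; origin at its collar's underside. Stands in the rack; its knob's top is 93 mm above the table.
- knuckle_mouth (a point): Centre of the upper hinge knuckle's top rim, 68 mm above the table, z up, x to the clamp's middle. Two fixed half rings (aluminium, green; upper knuckle green; 100 mm across) on a grey plate 190 x 140; at one end of the split the knuckles: upright tubes 46 mm wide, bore 26, one at 20-43 and one at 45-68 mm height. Plate top at 12 mm. Nothing of the clamp stands above the rim.
There are look-alikes about, which are no part of the job. Leave any white look-alike of the blue_pin alone. Several things look just like the part that bears knuckle_mouth: the one meant starts farthest from the robot's base.

How it is judged (in metres and radians):
On the way:
1. the hand brings the blue pin down through the upper knuckle and into the lower one, its collar less than 20 mm above the rim (horizontal distance between blue_pin and knuckle_mouth below 0.012 m and z of blue_pin in the frame of knuckle_mouth below 0.02 m and contact force between the fingers and blue_pin above 0.5 N), for 0.05 s.
At the end, for the whole second after the job is handed in: The blue pin is through both knuckles, its collar down on the rim of the upper one (within 5 mm in height, 10 mm sideways and 10 degrees), released and at rest; the red and yellow pins still stand in their sockets (moved less than 20 mm) (horizontal distance between blue_pin and knuckle_mouth below 0.01 m and z of blue_pin in the frame of knuckle_mouth between -0.005 and 0.005 m and angle between blue_pin's own z axis and vertical below 0.17 rad and linear speed of blue_pin below 0.02 m/s and distance of each of red_pin, yellow_pin from where it was at the start of the episode below 0.02 m); the robot touches nothing.
It fails at once if the red or the yellow pin is taken out of the rack or knocked over (moved more than 30 mm) (distance of any of red_pin, yellow_pin from where it was at the start of the episode above 0.03 m).
It also fails if it takes over 35 s, if anything falls off the work surface, if the arm or the gripper's body presses on something with over 40 N, if the wrist force passes 120 N, or if a joint passes its speed limit or range.

## Robot

A 7-joint arm with a two-finger parallel gripper is mounted at the origin on the work surface. World frame = base frame: x ahead of the robot, y to its left, z up, the work surface at z = 0. Lengths are in mm, angles in rad, forces in N, time in s.
With the tool pointing down it reaches from about 400 to 750 mm from the base axis. Payload 19.5 kg.
Tool frame: the origin (TCP) lies midway between the tips of the shut fingers; the grasp point (between the pads) lies 19 mm behind it; x points along the fingers, y is the direction in which the jaws open and shut, and the axes are right-handed (so a half turn about x gives the same grasp; the last joint's range is limited). The gripper opens to 85 mm and grips with 20 to 120 N. Pads are 22 mm wide; open, the fingers measure 114 mm over their backs; the gripper's body (76 mm by 85 mm) begins 54 mm behind the grasp point. The pads swing forward as they close: fully open they stand 13 mm farther back than shut.
Start: joints at [-1.211, 0.707, -0.028, 1.485, 0.022, 0.951, -0.075], TCP at [224.854, 529.184, 231.268] pointing down, gripper open.
Joint ranges: [-2.71, 2.71], [-0.32, 2.16], [-1.57, 1.52], [0, 2.45], [-1.46, 4.6], [0, 2.02], [-2.83, 2.83]. Speed limits (rad/s): [1.89, 1.89, 2.57, 2.57, 3.01, 3.01, 3.01].

## Interface

Orientations are given as a unit quaternion [x, y, z, w].
In Python, from plant import status, get_image, job gives the robot as it stands.
- The arm moves only by the shell command python3 -m creep 'ROWS' [OPENING]. ROWS is JSON, a list of rows, each a list of 4 numbers: the shift along the tool's x, y, z in m, then the turn about the tool's x in degrees. A call has 1 to 10 rows; each row shifts and turns the commanded pose from where the row before left it, along the tool's axes as they then stand; what a row does not reach is not made up. A row lasts 1/12 s, in which the tool goes at most 41.7 mm and 7.16 degrees, less where a joint would pass 70% of its speed; a pose out of reach is approached as far as the arm can. A call is refused whole if a number of a shift passes 0.0417 or a number of a turn 7.16, either way. A call with a gripper value outside its range is refused whole. OPENING is the opening, from 0 (shut) to 1 (fully open), set as the call begins (- or left out, the last holds). The fingers move at their own pace and stop on an object; the grip force is fixed at half the most. Time passes only in rows, so rows that do not move let the fingers close. It gives the time, the measured TCP pose, the force and the opening at its end, in the units of the state.
- status.get_state(): the state, without advancing time (a new reading comes with each control period).
- get_image(name): name is "scene" or "top"; returns a dict with "color" (480x640x3 uint8, red, green, blue), "depth" (480x640 float32, mm along the optical axis (not along the pixel's ray), 0 where there is no reading), "K" (3x3 intrinsics, pixels), "origin" and "orientation" of the camera in the world. Camera axes: x right, y down, z forward; pixel columns grow to the right and rows downward; lengths in mm; the calibration is good to about 2 mm. A picture is of the moment at which its call begins.
- job.hand_in(): hands the job in, once; it reports no verdict.
The state is a dict: "t": time; "joints": joint angles; "joint_vel": joint speeds; "tau": joint torques, N m; "position": TCP position; "ee_rot": TCP orientation; "force": force on the tool from outside, world axes, zero at the start; "ft_torque": the same for the moment, N m; "width": finger opening in mm.
Only numpy, scipy, OpenCV 4.12 (cv2) and the standard library are available. Lean on these libraries where they do the work, as an engineer would, in place of code of your own. Each camera call takes 0.05 s, during which the arm holds its last target.

## Working session

There is one attempt and no reset: what is moved stays moved. The work goes in short steps, Python scripts to look and compute and a shell command to move; the robot and the scene stay as the last step left them, time stands still between calls to the robot, and variables do not carry over. Pictures are saved under pics/ and viewed, and the job is handed in when it is done.

```bash
mkdir -p pics; ls; cat > h.py <<'E'
import numpy as np, cv2
from scipy.spatial.transform import Rotation as R
from plant import status, get_image, job
def grab(name):
    d=get_image(name)
    np.savez('%s.npz'%name,**{k:np.asarray(v) for k,v in d.items()})
    return d
def world(d,u,v,z=None):
    K=np.array(d['K']);u=np.asarray(u,float);v=np.asarray(v,float)
    if z is None: z=d['depth'][v.astype(int),u.astype(int)]
    p=np.stack([(u-K[0,2])/K[0,0]*z,(v-K[1,2])/K[1,1]*z,z*np.ones_like(u)],-1)
    return R.from_quat(d['orientation']).apply(p.reshape(-1,3)).reshape(p.shape)+np.array(d['origin'])
E
python3 - <<'E'
from h import *
s=status.get_state();print(s)
for n in ('scene','top'):
    d=grab(n);cv2.imwrite('pics/%s0.png'%n,d['color'][:,:,::-1]);print(n,d['K'],d['origin'],d['orientation'])
E
```

```text
pics
{'t': 0.0, 'joints': array([-1.210682  ,  0.70707397, -0.02760437,  1.48497842,  0.02199341,
        0.95085343, -0.07545681]), 'joint_vel': array([-0.00094954, -0.0011252 ,  0.00025975, -0.00065882,  0.00015368,
       -0.00036738,  0.00065459]), 'tau': array([ 7.05807133e-05, -8.83208227e+01,  1.23484600e+00, -2.36175621e+01,
        1.69732003e-02,  6.34868222e-03,  9.87486283e-05]), 'position': array([224.78611282, 528.98098274, 230.8490767 ]), 'ee_rot': array([ 0.14074647,  0.69294593, -0.14145116,  0.69282605]), 'force': array([-0.20812093,  0.72229166,  0.91399973]), 'ft_torque': array([ 0.05003735, -0.02623016, -0.01285921]), 'width': 85.43877221048795}
scene [[569.86475926   0.         318.81797967]
 [  0.         569.86475926 240.36310863]
 [  0.           0.           1.        ]] [ 952.27796291 -557.03526326  771.02073519] [ 0.85680789  0.3275398  -0.14909369 -0.36928173]
top [[446.33757901   0.         318.82865198]
 [  0.         446.33757901 240.63682976]
 [  0.           0.           1.        ]] [308.76412465  -4.91285387 858.36750968] [-0.67602816  0.72941956 -0.07726036  0.07045471]
```

View pics/scene0.png

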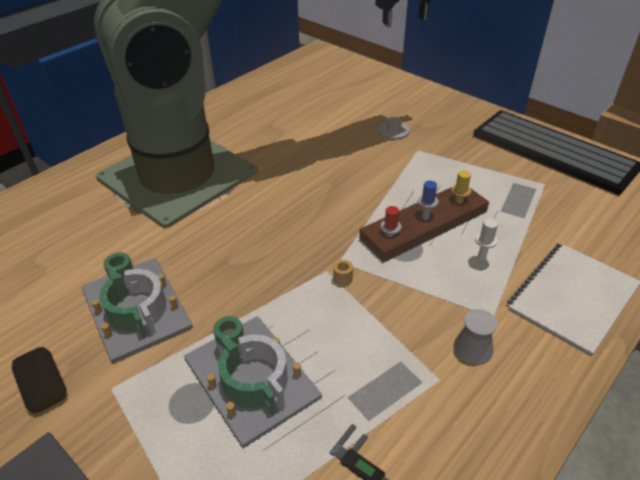

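View pics/top0.png

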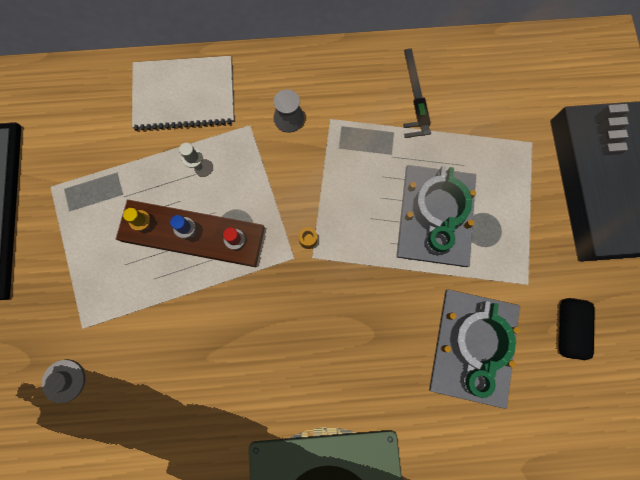

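The top view shows the rack with yellow at about (131,215), blue at (178,222) and red at (233,236). A white look-alike stands at (187,150). There are two clamp fixtures, with knuckles at (441,238) and (481,383). Next I'll measure from both views.

```bash
cat > meas.py <<'E'
from h import *
def blob(d,lo,hi,zr,amin=15):
    hsv=cv2.cvtColor(d['color'],cv2.COLOR_RGB2HSV)
    vv,uu=np.mgrid[:480,:640]; W=world(d,uu,vv)
    m=cv2.inRange(hsv,lo,hi)>0
    m&=(d['depth']>0)&(W[...,2]>zr[0])&(W[...,2]<zr[1])
    n,l,st,c=cv2.connectedComponentsWithStats(m.astype(np.uint8))
    return [(st[i,4],c[i],W[l==i]) for i in range(1,n) if st[i,4]>=amin]
if __name__=='__main__':
  for n in ('scene','top'):
    d=dict(np.load(n+'.npz'))
    for nm,lo,hi in (('blue',(105,120,60),(125,255,255)),('red',(170,120,80),(180,255,255)),('red0',(0,170,100),(5,255,255)),('yel',(22,150,120),(32,255,255))):
        for a,c,P in blob(d,lo,hi,(50,115)):
            t=P[P[:,2]>P[:,2].max()-4]
            print(n,nm,a,c.round(1),'top z',np.percentile(P[:,2],[50,90,98]).round(1),'topcentre',((t.min(0)+t.max(0))/2).round(1),t.mean(0).round(1),'ext',(t.max(0)-t.min(0)).round(0))
    for a,c,P in blob(d,(60,60,20),(90,255,255),(55,80)):
        t=P[(P[:,2]>60)]
        print(n,'green',a,c.round(1),'z',np.percentile(P[:,2],[10,50,90]).round(1),'ctr',((t.min(0)+t.max(0))/2).round(1),'ext',(t.max(0)-t.min(0)).round(0), 'dist',np.hypot(*t.mean(0)[:2]).round(0))
  for n,box in (('top',(100,120,290,280)),('top',(380,140,540,420)),('scene',(340,150,520,280)),('scene',(80,240,330,440))):
    d=np.load(n+'.npz');x0,y0,x1,y1=box
    cv2.imwrite('pics/crop_%s_%d.png'%(n,x0),cv2.resize(d['color'][y0:y1,x0:x1,::-1],None,fx=2,fy=2,interpolation=cv2.INTER_CUBIC))
E
python3 meas.py
```

```text
scene blue 69 [430.  184.8] top z [104.4 106.  106.9] topcentre [521.7 219.3 105.8] [521.6 220.2 105.1] ext [22. 20.  4.]
scene red0 69 [391.9 210.6] top z [82.3 83.8 84.7] topcentre [498.6 133.3  83.3] [498.6 133.1  82.7] ext [19. 20.  4.]
scene yel 65 [464.  174.4] top z [91.9 94.5 95. ] topcentre [544.5 307.   93.3] [544.3 306.5  92.8] ext [18. 22.  4.]
scene green 766 [115.7 287.7] z [58.3 60.8 68.1] ctr [ 265.5 -305.    65.6] ext [153.  91.  11.] dist 388.0
scene green 1121 [234.8 360.3] z [58.2 60.5 68.1] ctr [ 522.7 -269.3   65.2] ext [155.  86.  10.] dist 564.0
top blue 166 [177.2 221.8] top z [105.1 106.9 107.3] topcentre [521.  224.9 106.1] [520.9 224.8 105.7] ext [24. 24.  4.]
top red0 154 [229.6 233.7] top z [83.2 85.  85.7] topcentre [497.4 139.5  86.3] [496.7 138.4  85.1] ext [21. 21.  4.]
top yel 145 [129.7 214. ] top z [93.2 94.8 95.8] topcentre [544.3 312.3  95.4] [544.  311.5  94.3] ext [23. 23.  4.]
top green 911 [451.5 218.7] z [58.5 62.2 68.7] ctr [ 519.9 -264.2   65.9] ext [154.  88.  12.] dist 552.0
top green 1204 [492.9 359.3] z [58.5 61.8 69.2] ctr [ 263.9 -299.6   66.1] ext [155.  94.  12.] dist 380.0
```

View crops.

```bash
python3 - <<'E'
from meas import *
a=cv2.imread('pics/crop_top_100.png');b=cv2.imread('pics/crop_top_380.png')
print(a.shape,b.shape)
c=cv2.imread('pics/crop_scene_340.png');e=cv2.imread('pics/crop_scene_80.png');print(c.shape,e.shape)
W=np.zeros((600,800,3),np.uint8)
W[:320,:380]=a;W[:560,390:710]=b;W[330:590,:360]=c;cv2.imwrite('pics/crops.png',W)
cv2.imwrite('pics/crop_k.png',e)
# knob-top and rim circle fits
for n in ('scene','top'):
    d=dict(np.load(n+'.npz'))
    for nm,z0,ctr,r in (('knuckle',68,(448,-262),40),('near',68,(190,-330),40)):
        vv,uu=np.mgrid[:480,:640]; W=world(d,uu,vv)
        m=(abs(W[...,2]-z0)<3.5)&(np.hypot(W[...,0]-ctr[0],W[...,1]-ctr[1])<r)
        P=W[m]; print(n,nm,len(P),P.mean(0).round(1),P.min(0).round(1),P.max(0).round(1))
        if len(P)>5:
            (cx,cy),rr=cv2.minEnclosingCircle(P[:,:2].astype(np.float32));print('  mec',cx,cy,rr)
E
```

```text
(320, 380, 3) (560, 320, 3)
(260, 360, 3) (400, 500, 3)
scene knuckle 356 [ 465.2 -251.    67.2] [ 441.6 -271.8   64.5] [ 487.8 -224.7   70.3]
  mec 466.9338684082031 -251.2958526611328 28.21185302734375
scene near 43 [ 203.2 -297.1   67.6] [ 189.3 -302.1   65.2] [ 216.5 -290.4   71. ]
  mec 202.9209747314453 -295.8056640625 14.627961158752441
top knuckle 279 [ 463.8 -248.4   67.6] [ 443.5 -267.2   64.9] [ 487.4 -222.9   71.3]
  mec 468.8453674316406 -246.05809020996094 27.129520416259766
top near 25 [ 201.9 -294.2   68.1] [ 193.4 -297.4   65.9] [ 212.4 -290.7   70.2]
  mec 202.9015350341797 -294.0222473144531 10.026663780212402
```

View pics/crops.png

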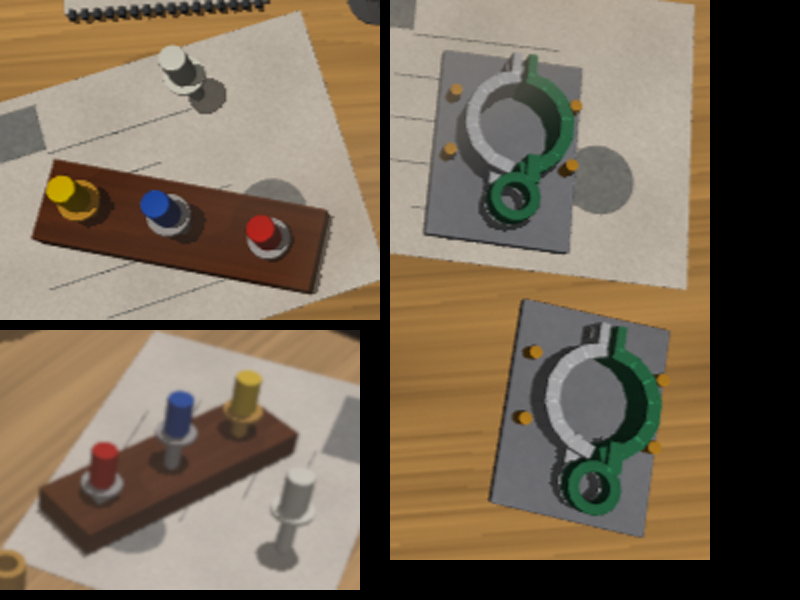

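View pics/crop_k.png

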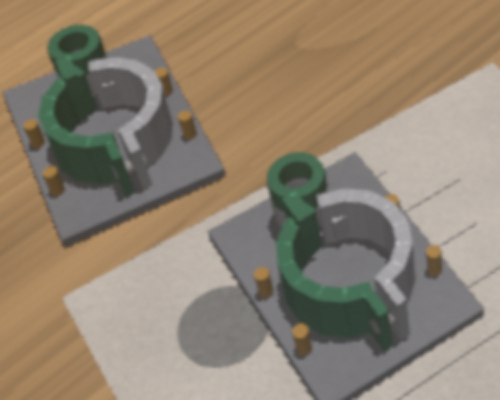

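```bash
cat > tri.py <<'E'
from meas import *
def cam_ray(d,u,v):
    o=np.array(d['origin']);p=world(d,np.array([u]),np.array([v]),np.array([1000.]))[0]
    return o,(p-o)/np.linalg.norm(p-o)
def tri(r1,r2):
    (o1,a),(o2,b)=r1,r2
    s=np.linalg.lstsq(np.stack([a,-b],1),o2-o1,rcond=None)[0]
    p,q=o1+s[0]*a,o2+s[1]*b
    return (p+q)/2,np.linalg.norm(p-q)
def plane(r,z): o,a=r; return o+a*(z-o[2])/a[2]
def proj(d,P):
    p=R.from_quat(d['orientation']).inv().apply(np.atleast_2d(P)-np.array(d['origin']));K=np.array(d['K'])
    q=p@K.T; return q[:,:2]/q[:,2:]
def discs(d,ctr,r,zlo,zhi):
    vv,uu=np.mgrid[:480,:640]; W=world(d,uu,vv)
    m=(W[...,2]>zlo)&(W[...,2]<zhi)&(np.hypot(W[...,0]-ctr[0],W[...,1]-ctr[1])<r)
    pts=np.argwhere(m)[:,::-1].astype(np.int32)
    h=cv2.convexHull(pts); M=cv2.moments(h); (ex)=cv2.fitEllipse(h)
    return (M['m10']/M['m00'],M['m01']/M['m00']),ex,m.sum()
E
python3 - <<'E'
from tri import *
D={n:dict(np.load(n+'.npz')) for n in ('scene','top')}
for nm,c,r,zl,zh,zn in (('rim',(465,-249),30,64,73,68),('blue top',(521,222),22,102,115,None),('red top',(498,136),22,80,95,None),('yel top',(544,310),22,90,103,None)):
    rays=[]
    for n in D:
        m,e,k=discs(D[n],c,r,zl,zh); rr=cam_ray(D[n],*m);rays.append(rr)
        print(nm,n,np.round(m,1),np.round(e[0],1),np.round(e[1],1),k,plane(rr,zn or (zl+zh)/2-2).round(1))
    print('   tri',tri(*rays))
E
```

```text
rim scene [227.1 328.8] [227.  329.2] [26.9 29.7] 432 [ 468.2 -249.3   68. ]
rim top [442.9 236.1] [443.9 235.7] [25.2 31. ] 390 [ 467.6 -244.2   68. ]
   tri (array([ 467.13834443, -246.58589073,   64.6565975 ]), np.float64(3.533294997398835))
blue top scene [429.7 184.9] [429.7 184.8] [ 8.9 13.4] 90 [522.6 217.2 106.5]
blue top top [176.9 221.6] [176.8 221.7] [13.8 14.6] 167 [520.4 225.  106.5]
   tri (array([520.28897033, 224.85989676, 101.78716856]), np.float64(3.919340786687367))
red top scene [391.7 210.5] [391.7 210.5] [ 9.5 13.9] 101 [500.1 130.2  85.5]
red top top [229.5 233.8] [229.5 234. ] [13.5 14.1] 155 [496.9 138.5  85.5]
   tri (array([496.98565292, 138.12594822,  79.52486907]), np.float64(3.8487922130886245))
yel top scene [463.6 174. ] [463.6 174. ] [ 8.1 13.2] 84 [545.3 304.4  94.5]
yel top top [129.9 214.2] [129.9 214.1] [13.7 14.5] 161 [543.6 311.4  94.5]
   tri (array([543.50533884, 311.56944756,  90.52592348]), np.float64(3.432796885769538))
```

```bash
cat > ov.py <<'E'
from tri import *
def overlay(d,circs,box,f,out):
    x0,y0,x1,y1=box
    im=cv2.resize(np.ascontiguousarray(d['color'][y0:y1,x0:x1,::-1]),None,fx=f,fy=f,interpolation=cv2.INTER_CUBIC)
    t=np.linspace(0,2*np.pi,73)
    for (c,r,col) in circs:
        P=np.stack([c[0]+r*np.cos(t),c[1]+r*np.sin(t),c[2]+0*t],1)
        q=((proj(d,P)+.5-[x0,y0])*f)
        cv2.polylines(im,[np.round(q*8).astype(np.int32)],True,col,1,cv2.LINE_AA,3)
    if out: cv2.imwrite(out,im)
    return im
E
python3 - <<'E'
from ov import *
D={n:dict(np.load(n+'.npz')) for n in ('scene','top')}
Y=(0,255,255);M=(255,0,255)
def mk(ct,cs,bt,bs,out):
    a=overlay(D['top'],[((*ct,68),23,Y),((*ct,68),13,M)],(415,210,470,265),7,None)
    b=overlay(D['scene'],[((*cs,68),23,Y),((*cs,68),13,M)],(200,300,255,355),7,None)
    c=overlay(D['top'],[((*bt,107 if 0 else 106),13,Y)],(150,195,205,235),7,None)
    e=overlay(D['scene'],[((*bs,106),13,Y)],(402,165,457,205),7,None)
    im=np.zeros((385+280,770,3),np.uint8);im[:385,:385]=a;im[:385,385:]=b;im[385:,:385]=c;im[385:,385:]=e
    cv2.imwrite(out,cv2.resize(im,None,fx=.9,fy=.9,interpolation=cv2.INTER_AREA))
mk((465,-245),(465,-250),(521,225),(523,220),'pics/ov1.png')
E
```

```text
(no output)
```

View pics/ov1.png

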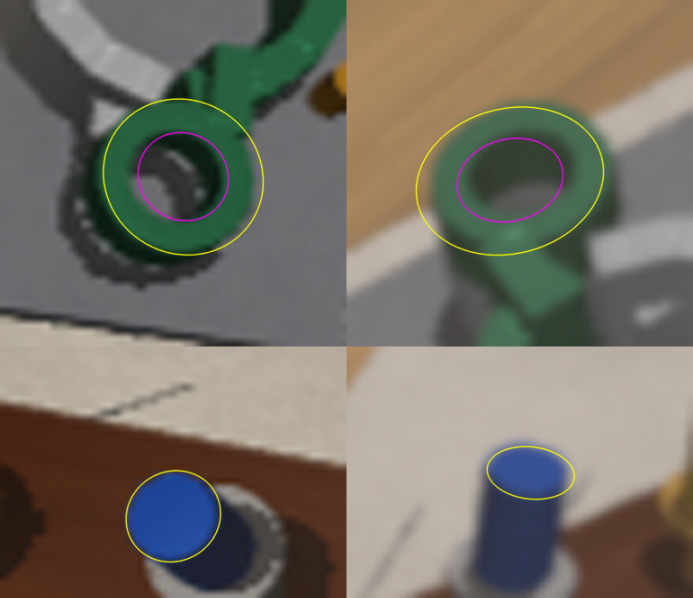

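```bash
python3 - <<'E'
from ov import *
D={n:dict(np.load(n+'.npz')) for n in ('scene','top')}
a=overlay(D['top'],[],(425,220,460,255),11,None)
b=overlay(D['scene'],[],(210,310,245,345),11,None)
cv2.imwrite('pics/ov2.png',np.clip(np.hstack([a,b]).astype(float)*1.6,0,255))
E
```

```text
[ WARN:0@1.058] global loadsave.cpp:1063 imwrite_ Unsupported depth image for selected encoder is fallbacked to CV_8U.
```

View pics/ov2.png

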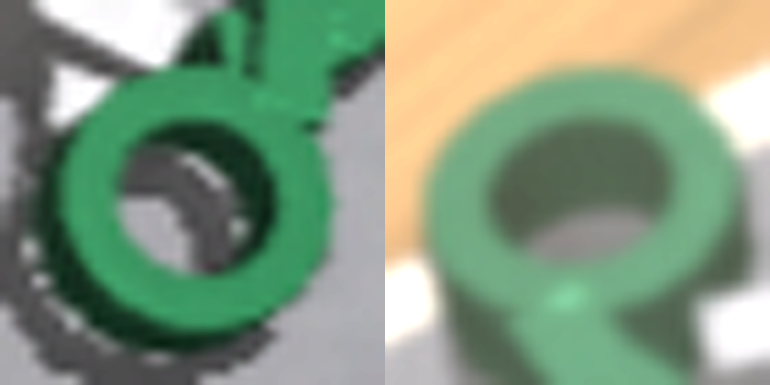

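```bash
python3 - <<'E'
from tri import *
D={n:dict(np.load(n+'.npz')) for n in ('scene','top')}
for nm,t,s,z in (('rim',(442.2,237.6),(227.3,326.5),68),('blue',proj(D['top'],(521,225,106))[0],proj(D['scene'],(523,220,106))[0]+[-1.3,-.5],106)):
    a=cam_ray(D['top'],*t);b=cam_ray(D['scene'],*s)
    print(nm,t,s,plane(a,z),plane(b,z),tri(a,b))
s=status.get_state();r=R.from_quat(s['ee_rot']);print(r.as_matrix().round(3),s['t'])
# rack direction, tops
print(np.degrees(np.arctan2(311.4-138.5,543.6-496.9)))
E
```

```text
rim (442.2, 237.6) (227.3, 326.5) [ 464.90128498 -242.57873837   68.        ] [ 465.07300486 -246.13864031   68.        ] (array([ 464.51853683, -244.25791423,   65.86500782]), np.float64(2.6094215803593124))
blue [176.94142109 221.36018767] [429.36439215 183.96306131] [521. 225. 106.] [520.26687125 219.6782016  106.        ] (array([519.96796751, 223.88568121, 104.35773739]), np.float64(4.06599625379977))
[[-0.     0.391  0.92 ]
 [-0.001  0.92  -0.391]
 [-1.    -0.001  0.   ]] 0.1
74.88517430626408
```

Candidates: blue knob at top (177,221) / scene (430,185). The red knob (230,234), yellow knob (130,214) and white pin (187,150) are all rejected. For the mouth, the far clamp at (442,238) is about 525 mm from the base, and the near one at (481,383) is rejected. The crops confirm both choices.

The blue knob's top is at about (520.5, 223, 105), and 8 + 52 + 45 = 105 mm is expected. The rim is at about (465, -244, 66–68). I'll turn the jaws across the rack first.

```bash
python3 -m creep '[[0,0,0,7],[0,0,0,7],[0,0,0,7],[0,0,0,7],[0,0,0,7],[0,0,0,7],[0,0,0,7],[0,0,0,7],[0,0,0,7],[0,0,0,7]]' 1; python3 -m creep '[[0,0,0,6],[0,0,0,6],[0,0,0,0]]'
cat > go.py <<'E'
import sys
from h import *
s=status.get_state();r=R.from_quat(s['ee_rot']);p=s['position'];m=r.as_matrix()
t=np.array([float(v) for v in sys.argv[1:4]])
print('t',round(s['t'],2),'pos',p.round(1),'yaw',np.degrees(np.arctan2(m[1,1],m[0,1])).round(2),'tilt',m[:,0].round(3),'F',s['force'].round(1),'w',round(s['width'],1))
print('tool shift mm',r.inv().apply(t-p).round(1))
E
python3 go.py 520.5 223 231
```

```text
t: 0.93
position: [224.7, 529.1, 231.1]
ee_rot: [-0.514, -0.485, 0.515, -0.485]
force: [-0.3, -0.6, 0.7]
width: 85.5
t: 1.18
position: [224.6, 529.1, 230.9]
ee_rot: [-0.562, -0.429, 0.562, -0.429]
force: [0.6, -0.3, -0.5]
width: 85.7
t 1.18 pos [224.6 529.1 230.9] yaw -15.31 tilt [-0.    -0.001 -1.   ] F [ 0.6 -0.3 -0.5] w 85.7
tool shift mm [2.000e-01 3.663e+02 2.171e+02]
```

```bash
python3 -m creep '[[0,0.015,0.009,0],[0,0.03,0.018,0],[0,0.03,0.018,0],[0,0.03,0.018,0],[0,0.03,0.018,0],[0,0.03,0.018,0],[0,0.03,0.018,0],[0,0.03,0.018,0],[0,0.03,0.018,0],[0,0.03,0.018,0]]'; python3 -m creep '[[0,0.03,0.018,0],[0,0.03,0.018,0],[0,0.021,0.01,0],[0,0,0,0],[0,0,0,0]]'; python3 go.py 520.5 223 140
```

```text
t: 2.02
position: [456.7, 288.7, 231.3]
ee_rot: [-0.56, -0.432, 0.56, -0.432]
force: [0.9, 0.2, 0.8]
width: 85.1
t: 2.43
position: [522.6, 223.7, 231.0]
ee_rot: [-0.561, -0.431, 0.561, -0.431]
force: [-0.5, 1.7, -0.2]
width: 85.7
t 2.43 pos [522.6 223.7 231. ] yaw -14.94 tilt [-0. -0. -1.] F [-0.5  1.7 -0.2] w 85.7
tool shift mm [91.  -1.8  1.2]
```

```bash
python3 -m creep '[[0.03,-0.001,0.001,0],[0.03,-0.001,0,0],[0.03,0,0,0],[0,0,0,0],[0,0,0,0]]'; python3 go.py 520.5 223 71; python3 - <<'E'
from ov import *
D={n:grab(n) for n in ('scene','top')}
a=overlay(D['top'],[],(120,160,240,280),3.3,None);b=overlay(D['scene'],[],(350,90,510,250),2.5,None)
im=np.zeros((400,800,3),np.uint8);im[:a.shape[0],:a.shape[1]]=a;im[:400,400:]=b;cv2.imwrite('pics/g1.png',im)
E
```

```text
t: 2.85
position: [519.2, 224.9, 141.3]
ee_rot: [-0.56, -0.431, 0.561, -0.431]
force: [0.2, 0.3, 0.8]
width: 85.8
t 2.85 pos [519.2 224.9 141.3] yaw -14.88 tilt [-0.002 -0.001 -1.   ] F [0.2 0.3 0.8] w 85.8
tool shift mm [70.3  1.9  1.4]
```

View pics/g1.png

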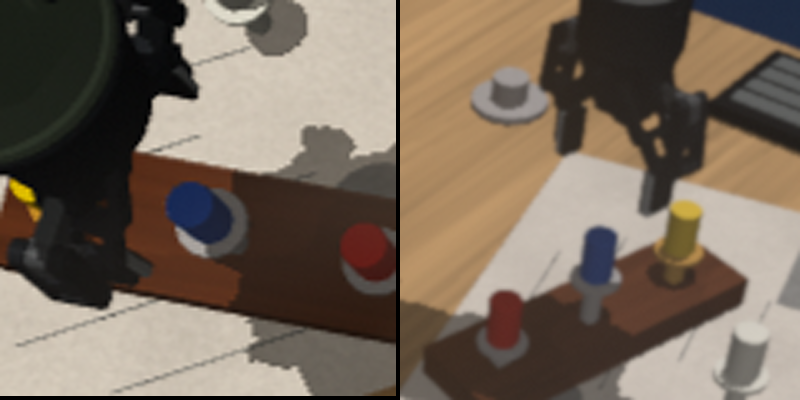

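```bash
python3 - <<'E'
from ov import *
D={n:dict(np.load(n+'.npz')) for n in ('scene','top')}
s=status.get_state();r=R.from_quat(s['ee_rot']);p=s['position']
P=[p+r.apply([-13,k,0]) for k in (-43,0,43)]+[(520.5,223,105)]
for n in D:
    q=proj(D[n],P);print(n,q.round(1))
q=proj(D['top'],P);qs=proj(D['scene'],P)
a=overlay(D['top'],[],(120,160,240,280),3.3,None);b=overlay(D['scene'],[],(350,90,510,250),2.5,None)
for k in q: cv2.circle(a,tuple(np.int32((k-[120,160])*3.3)),4,(0,0,255),-1)
for k in qs: cv2.circle(b,tuple(np.int32((k-[350,90])*2.5)),4,(0,0,255),-1)
im=np.zeros((400,800,3),np.uint8);im[:a.shape[0],:a.shape[1]]=a;im[:400,400:]=b;cv2.imwrite('pics/g2.png',im)
E
```

```text
scene [[419.  150.2]
 [434.2 161.1]
 [450.1 172.6]
 [430.4 183.6]]
top [[160.8 239.5]
 [167.5 214.1]
 [174.1 189.3]
 [178.3 221.7]]
```

View pics/g2.png

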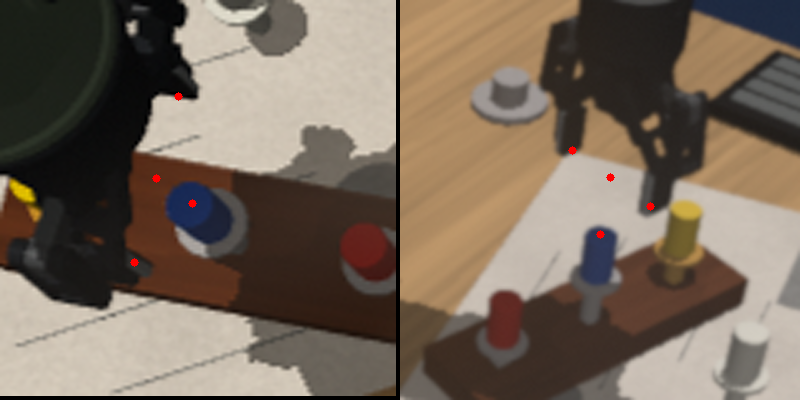

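The projected TCP and the fingertips seen in both views agree to within 2 mm. I'll descend and close.

```bash
python3 -m creep '[[0.02,0.001,0.001,0],[0.02,0.001,0.001,0],[0.018,0,0,0],[0.01,0,0,0],[0.002,0,0,0],[0,0,0,0],[0,0,0,0]]'; python3 go.py 520.5 223.5 71
```

```text
t: 3.53
position: [521.9, 222.1, 72.6]
ee_rot: [0.562, 0.43, -0.56, 0.431]
force: [-0.0, -0.1, 0.2]
width: 85.6
t 3.53 pos [521.9 222.1  72.6] yaw -15.01 tilt [ 0.001  0.001 -1.   ] F [-0.  -0.1  0.2] w 85.6
tool shift mm [ 1.6 -1.7 -1. ]
```

```bash
python3 -m creep '[[0.001,-0.001,-0.001,0],[0,0,0,0],[0,0,0,0]]';python3 -m creep '[[0,0,0,0],[0,0,0,0],[0,0,0,0],[0,0,0,0],[0,0,0,0],[0,0,0,0],[0,0,0,0],[0,0,0,0]]' 0.1; python3 go.py 520.5 223.5 150; python3 - <<'E'
from ov import *
D={n:grab(n) for n in ('scene','top')}
a=overlay(D['top'],[],(120,160,240,280),3.3,None);b=overlay(D['scene'],[],(350,90,510,250),2.5,None)
im=np.zeros((400,800,3),np.uint8);im[:a.shape[0],:a.shape[1]]=a;im[:400,400:]=b;cv2.imwrite('pics/g3.png',im)
E
```

```text
t: 3.78
position: [520.8, 223.3, 70.8]
ee_rot: [0.561, 0.43, -0.561, 0.43]
force: [0.0, 0.7, -0.2]
width: 85.3
t: 4.45
position: [520.6, 223.1, 70.4]
ee_rot: [0.561, 0.43, -0.561, 0.43]
force: [-1.7, -0.5, 5.3]
width: 24.3
t 4.45 pos [520.6 223.1  70.4] yaw -15.02 tilt [-0.  0. -1.] F [-1.7 -0.5  5.3] w 24.3
tool shift mm [-79.6  -0.2  -0.4]
```

View pics/g3.png

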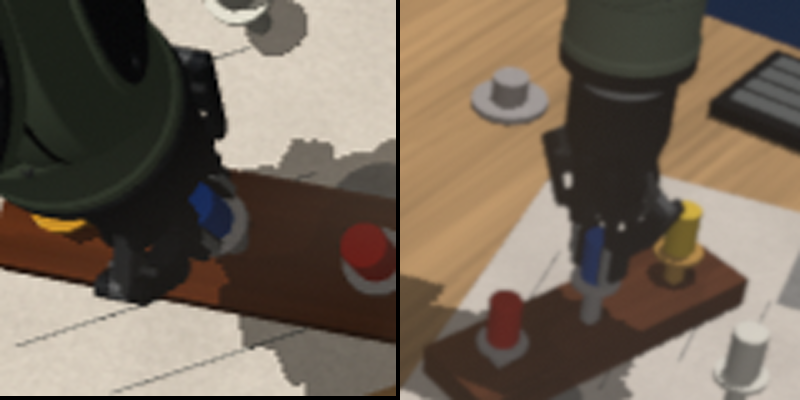

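```bash
python3 -m creep '[[0,0,0,0],[-0.008,0,0,0],[-0.015,0,0,0],[-0.02,0,0,0],[-0.02,0,0,0],[-0.02,0,0,0],[-0.02,0,0,0],[-0.017,0,0,0],[0,0,0,0],[0,0,0,0]]'; python3 go.py 465 -244.3 190; python3 - <<'E'
from ov import *
D={n:grab(n) for n in ('scene','top')}
a=overlay(D['top'],[],(120,160,240,280),3.3,None);b=overlay(D['scene'],[],(350,60,510,220),2.5,None)
im=np.zeros((400,800,3),np.uint8);im[:a.shape[0],:a.shape[1]]=a;im[:400,400:]=b;cv2.imwrite('pics/g4.png',im)
E
```

```text
t: 5.38
position: [520.7, 223.1, 190.9]
ee_rot: [0.561, 0.43, -0.561, 0.43]
force: [0.2, 0.7, -0.8]
width: 25.0
t 5.38 pos [520.7 223.1 190.9] yaw -15.02 tilt [ 0.001  0.    -1.   ] F [ 0.2  0.7 -0.8] w 25.0
tool shift mm [  0.7  67.3 465.9]
```

View pics/g4.png

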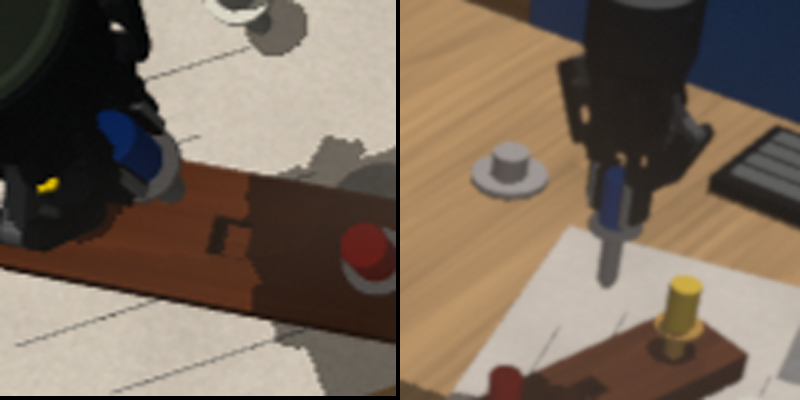

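Pin is held and clear. I'll carry it to the far clamp.

```bash
python3 -m creep '[[0,0.002,0.015,0],[0,0.005,0.033,0],[0,0.005,0.033,0],[0,0.005,0.033,0],[0,0.005,0.033,0],[0,0.005,0.033,0],[0,0.005,0.033,0],[0,0.005,0.033,0],[0,0.005,0.033,0],[0,0.005,0.033,0]]'; python3 -m creep '[[0,0.005,0.033,0],[0,0.005,0.033,0],[0,0.005,0.033,0],[0,0.005,0.033,0],[0,0,0.015,0],[0,0,0,0],[0,0,0,0],[0,0,0,0]]'; python3 go.py 465 -244.3 145
```

```text
t: 6.32
position: [484.4, -92.0, 189.6]
ee_rot: [-0.561, -0.431, 0.561, -0.43]
force: [0.4, -0.7, -0.9]
width: 24.8
t: 6.98
position: [466.4, -236.7, 189.8]
ee_rot: [-0.561, -0.431, 0.561, -0.43]
force: [-1.1, 0.2, -1.5]
width: 24.7
t 6.98 pos [ 466.4 -236.7  189.8] yaw -14.98 tilt [-0.001  0.001 -1.   ] F [-1.1  0.2 -1.5] w 24.7
tool shift mm [44.8  0.7  7.7]
```

```bash
python3 -m creep '[[0.015,0.001,0.004,0],[0.015,0,0.004,0],[0.015,0,0,0],[0.005,0,0,0],[0,0,0,0],[0,0,0,0],[0,0,0,0]]'; python3 go.py 465 -244.3 80; cat > look.py <<'E'
import sys
from ov import *
D={n:grab(n) for n in ('scene','top')}
a=overlay(D['top'],[],(415,195,475,255),6.6,None);b=overlay(D['scene'],[],(190,270,270,350),5,None)
im=np.zeros((400,800,3),np.uint8);im[:a.shape[0],:a.shape[1]]=a;im[:400,400:]=b;cv2.imwrite(sys.argv[1],im)
E
python3 look.py pics/k1.png
```

```text
t: 7.57
position: [465.7, -245.3, 141.1]
ee_rot: [0.561, 0.43, -0.561, 0.431]
force: [0.1, -0.3, -0.6]
width: 24.6
t 7.57 pos [ 465.7 -245.3  141.1] yaw -14.98 tilt [ 0.001 -0.    -1.   ] F [ 0.1 -0.3 -0.6] w 24.6
tool shift mm [61.1 -1.  -0.8]
```

View pics/k1.png

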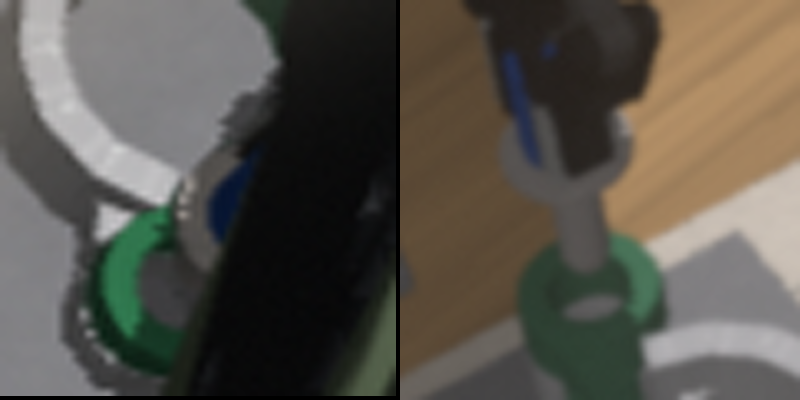

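```bash
cat > look2.py <<'E'
import sys
from ov import *
D={n:dict(np.load(n+'.npz')) for n in ('scene','top')}
x,y,z=map(float,sys.argv[2:5])   # pin origin guess (scene-cam frame)
Y=(0,255,255);M=(255,0,255);G=(0,255,0)
C=[((x,y,z),20,Y),((x,y,z+5),20,Y),((x,y,z-48),8,M),((x,y,z-52),4,M)]
b=overlay(D['scene'],C+[((465.1,-246.1,68),13,G)],(190,270,270,350),7,None)
cv2.imwrite(sys.argv[1],b)
E
python3 look2.py pics/k2.png 465.7 -247 130
```

```text
(no output)
```

View pics/k2.png

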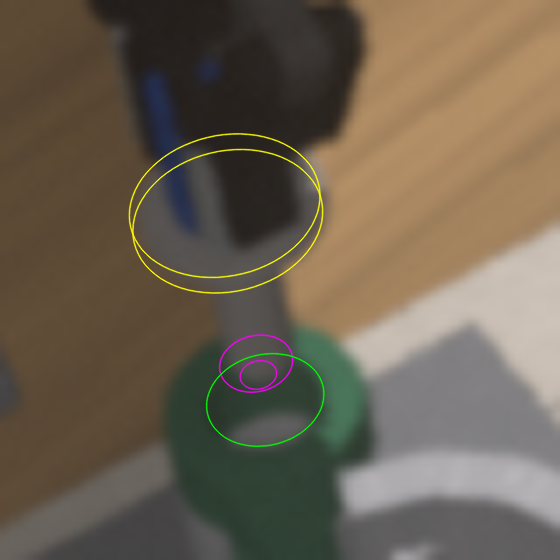

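```bash
python3 - <<'E'
from ov import *
d=dict(np.load('scene.npz'))
vv,uu=np.mgrid[:480,:640];W=world(d,uu,vv)
view=np.array(d['origin'])[:2]-[465,-246];view/=np.linalg.norm(view);print('to cam',view)
for v in range(311,326,2):
    u0=190+255//7+np.arange(-6,7); P=W[v,u0]; k=np.hypot(P[:,0]-465,P[:,1]+246)<14
    if k.any(): print(v,u0[k].min(),u0[k].max(),P[k].mean(0).round(1), 'near', (P[k][:,:2]@view).max().round(1)-np.round([465,-246]@view,1))
# rim reference in same view
m=(abs(W[...,2]-67.5)<2)&(np.hypot(W[...,0]-465,W[...,1]+246)<26);P=W[m];print(len(P),P.min(0),P.max(0))
E
```

```text
to cam [ 0.84291689 -0.53804378]
311 220 230 [ 471.4 -248.9  113. ] near 10.400000000000091
313 220 230 [ 471.  -249.3  108.4] near 10.5
315 221 230 [ 471.1 -249.2  103.7] near 9.200000000000045
317 221 231 [ 470.9 -248.9   98.5] near 9.5
319 222 231 [ 471.7 -249.2   94.6] near 9.400000000000091
321 222 232 [ 468.7 -247.1   85.4] near 9.5
323 221 232 [ 464.4 -245.2   75.2] near 8.800000000000068
325 220 231 [ 454.1 -241.5   58.2] near -7.599999999999909
287 [ 442.73226168 -269.8322456    65.51639974] [ 488.14074607 -223.95280769   69.37628215]
```

Pin axis measures about (465.8, -245.7) and bore about (465.2, -246.5) in the same view, about 1 mm apart against a 5 mm clearance. Lowering.

```bash
python3 -m creep '[[0.008,0,0,0],[0.008,0,0,0],[0.008,0,0,0],[0.008,0,0,0],[0,0,0,0],[0,0,0,0]]'; python3 go.py 465.5 -245.6 80;  python3 -m creep '[[0.006,0,0,0],[0.006,0,0,0],[0.006,0,0,0],[0,0,0,0],[0,0,0,0]]'; python3 go.py 465.5 -245.6 80; python3 look.py pics/k3.png
```

```text
t: 8.17
position: [465.0, -245.6, 107.8]
ee_rot: [-0.561, -0.431, 0.561, -0.43]
force: [0.4, 1.0, -0.8]
width: 24.5
t 8.17 pos [ 465.  -245.6  107.8] yaw -15.03 tilt [-0.001  0.    -1.   ] F [ 0.4  1.  -0.8] w 24.5
tool shift mm [27.8  0.5 -0.1]
t: 8.58
position: [465.1, -245.6, 90.0]
ee_rot: [-0.561, -0.431, 0.561, -0.43]
force: [0.2, -0.7, -1.2]
width: 24.2
t 8.58 pos [ 465.1 -245.6   90. ] yaw -15.03 tilt [-0.001  0.    -1.   ] F [ 0.2 -0.7 -1.2] w 24.2
tool shift mm [10.   0.4 -0.1]
```

View pics/k3.png

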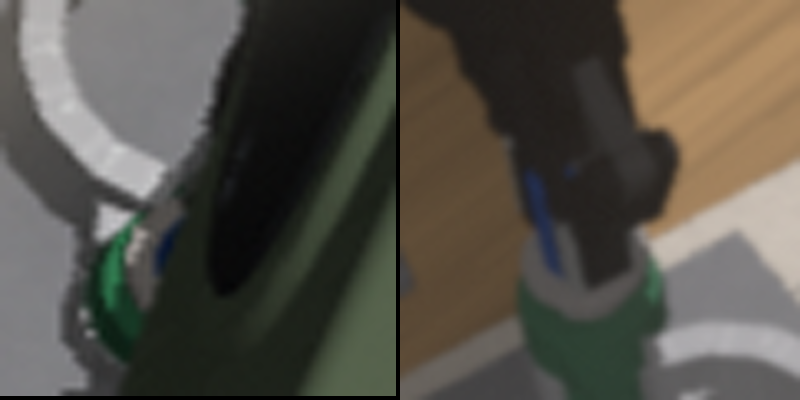

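The shank is in with no lateral force, and the collar is just above the rim. I'll go down in small steps until it makes contact.

```bash
python3 -m creep '[[0.003,0,0,0],[0.003,0,0,0],[0,0,0,0],[0,0,0,0]]'; python3 -m creep '[[0.002,0,0,0],[0,0,0,0],[0,0,0,0]]'; python3 -m creep '[[0.001,0,0,0],[0,0,0,0],[0,0,0,0]]'
```

```text
t: 9.02
position: [465.2, -245.6, 84.2]
ee_rot: [-0.561, -0.43, 0.561, -0.43]
force: [-0.7, -0.2, -1.2]
width: 25.0
t: 9.27
position: [465.2, -245.6, 82.3]
ee_rot: [-0.561, -0.43, 0.561, -0.43]
force: [0.4, 0.1, -0.8]
width: 24.5
t: 9.52
position: [465.2, -245.6, 81.3]
ee_rot: [-0.561, -0.43, 0.561, -0.43]
force: [0.7, -0.4, -1.1]
width: 24.6
```

```bash
for i in 1; do python3 -m creep '[[0.001,0,0,0],[0,0,0,0],[0,0,0,0]]'; python3 -m creep '[[0.001,0,0,0],[0,0,0,0],[0,0,0,0]]';python3 -m creep '[[0.001,0,0,0],[0,0,0,0],[0,0,0,0]]'; done
```

```text
t: 9.77
position: [465.2, -245.6, 80.3]
ee_rot: [-0.561, -0.43, 0.561, -0.43]
force: [-0.9, 0.7, -0.7]
width: 24.6
t: 10.02
position: [465.2, -245.6, 79.3]
ee_rot: [-0.561, -0.43, 0.561, -0.43]
force: [-0.2, 0.0, -1.7]
width: 24.8
t: 10.27
position: [465.3, -245.7, 78.5]
ee_rot: [0.561, 0.43, -0.561, 0.43]
force: [-0.5, 1.6, 5.3]
width: 24.5
```

```bash
python3 -m creep '[[0.001,0,0,0],[0,0,0,0],[0,0,0,0]]'; python3 look.py pics/k4.png
```

```text
t: 10.52
position: [465.3, -245.7, 78.4]
ee_rot: [0.561, 0.43, -0.561, 0.431]
force: [-6.0, 3.2, 26.3]
width: 25.1
```

View pics/k4.png

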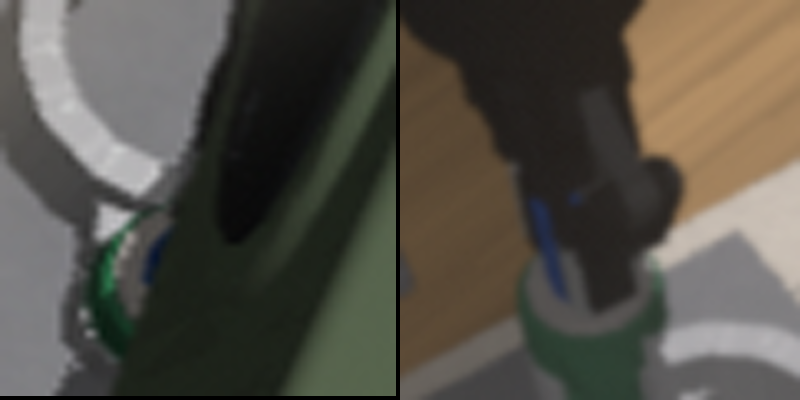

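The collar is down: 26 N upward at TCP z 78.4, which is the 70.4 + 8 predicted. I'll ease off the load slightly, release, and rise.

```bash
python3 -m creep '[[-0.001,0,0,0],[0,0,0,0]]'; python3 -m creep '[[0,0,0,0],[0,0,0,0],[0,0,0,0],[0,0,0,0],[0,0,0,0],[0,0,0,0],[0,0,0,0],[0,0,0,0]]' 1; python3 go.py 465 -245 200
```

```text
t: 10.78
position: [465.3, -245.7, 78.6]
ee_rot: [0.561, 0.43, -0.561, 0.43]
force: [-0.3, -0.4, 2.9]
width: 24.8
t: 11.45
position: [465.2, -245.6, 78.3]
ee_rot: [-0.561, -0.43, 0.561, -0.43]
force: [0.5, 0.3, -0.2]
width: 85.3
t 11.45 pos [ 465.2 -245.6   78.3] yaw -15.02 tilt [-0. -0. -1.] F [ 0.5  0.3 -0.2] w 85.3
tool shift mm [-121.7   -0.4   -0.5]
```

```bash
python3 -m creep '[[-0.006,0,0,0],[-0.015,0,0,0],[-0.025,0,0,0],[-0.025,0,0,0],[-0.025,0,0,0],[-0.025,0,0,0],[-0.02,0,0,0],[0,0,-0.02,0],[0,0,-0.03,0],[0,0,-0.03,0]]';  python3 -m creep '[[0,0,-0.03,0],[0,0,-0.03,0],[0,0,-0.03,0],[0,0,-0.03,0],[0,0,-0.015,0],[0,0,0,0],[0,0,0,0],[0,0,0,0]]'; python3 - <<'E'
from ov import *
D={n:grab(n) for n in ('scene','top')}
cv2.imwrite('pics/f_top.png',D['top']['color'][:,:,::-1])
a=overlay(D['top'],[],(395,150,495,270),4,None);b=overlay(D['scene'],[],(180,260,280,380),4,None)
cv2.imwrite('pics/f1.png',np.hstack([a,b]))
E
```

```text
t: 12.28
position: [486.0, -167.8, 220.1]
ee_rot: [0.562, 0.43, -0.561, 0.43]
force: [0.4, 0.5, 0.4]
width: 85.6
t: 12.95
position: [520.8, -38.9, 219.6]
ee_rot: [-0.561, -0.43, 0.561, -0.43]
force: [0.0, -0.5, -0.4]
width: 85.2
```

View pics/f1.png

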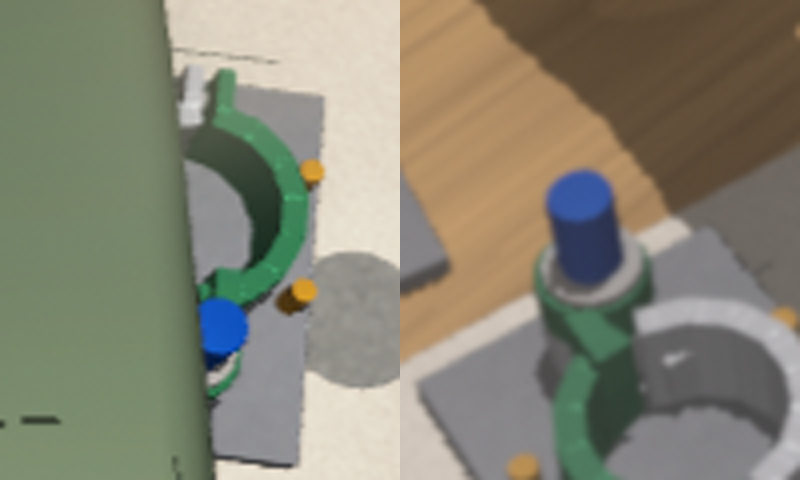

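View pics/f_top.png

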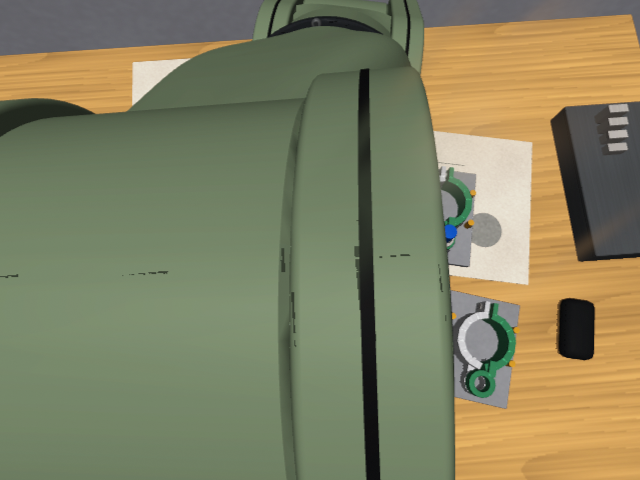

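The scene view shows the blue pin upright, with its collar seated on the rim of the far clamp's knuckle (knob at about crop (582,195)). One last numeric check of the pin and the two others in the scene view.

```bash
python3 - <<'E'
from meas import *
d=dict(np.load('scene.npz'))
for nm,lo,hi in (('blue',(105,120,60),(125,255,255)),('red0',(0,170,60),(6,255,255)),('yel',(22,150,80),(32,255,255))):
    for a,c,P in blob(d,lo,hi,(70,130)):
        t=P[P[:,2]>P[:,2].max()-4]
        print(nm,a,c.round(1),np.percentile(P[:,2],[50,90,98]).round(1),t.mean(0).round(1))
vv,uu=np.mgrid[:480,:640];W=world(d,uu,vv)
m=(abs(W[...,2]-72)<6)&(np.hypot(W[...,0]-465,W[...,1]+246)<21)&(np.hypot(W[...,0]-465,W[...,1]+246)>14)
P=W[m];print('collar pts',len(P),P.mean(0).round(1),np.percentile(P[:,2],[10,50,90]).round(1))
cv2.imwrite('pics/f_scene.png',d['color'][:,:,::-1])
E
```

```text
blue 251 [225.2 314.1] [111.4 113.6 114.6] [ 467.8 -246.9  112.8]
red0 68 [391.9 210.6] [82.1 83.6 84.4] [498.3 133.8  82.5]
yel 90 [464.1 176.4] [91.5 93.9 95.1] [545.6 306.7  93. ]
collar pts 215 [ 472.2 -251.    71.4] [68.  71.9 73.6]
```

View pics/f_scene.png

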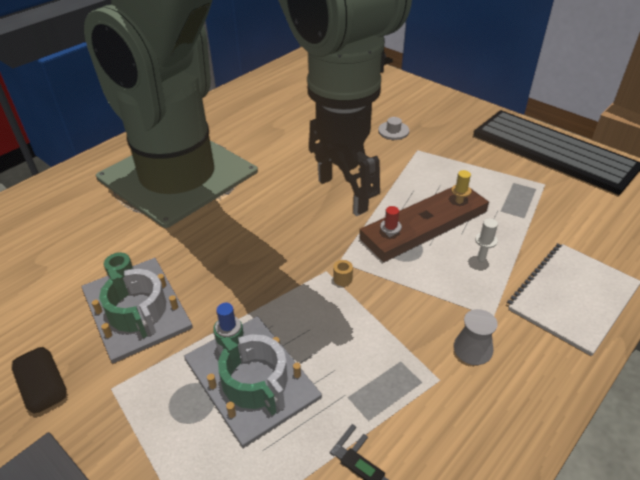

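The knob top measures 113 mm (68 + 45 expected) and the collar top about 73 mm. Red and yellow have not moved.

```bash
python3 -c "
from plant import job,status
print(job.hand_in()); s=status.get_state(); print(s['t'],s['width'])"
```

```text
the job is handed in; nothing more can be done
None
the job is handed in; nothing more can be done
```

The blue pin is through both knuckles of the far clamp with its collar down on the upper rim, and the job is handed in. I took the pin from the middle socket and lowered it through both knuckles. I kept hold until the collar was down (26 N upward at TCP z 78.4 mm, where I expected it), then eased off, released and moved the arm clear. The last move ended at about 13 s on the robot's clock.

**Last checks (scene camera):**
- **Blue pin:** it stands upright. The knob top is at about 113 mm (113 expected) and the collar top at about 73 mm (73 expected).
- **Sideways position:** the pin axis is within about 2–3 mm of the bore centre.
- **Red and yellow pins:** they moved less than about 1.5 mm, within measuring error. The arm hid the rack from the top camera, so only the scene camera confirms this.
- **Robot:** the gripper was open and well clear, with no force reading beyond noise.

**Disagreements:** the two cameras differed by about 3–5 mm in y throughout. I set the insertion by comparing pin and bore within the scene view alone. The gripper read 24–25 mm on the 26 mm knob.

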